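Clear the bar end and packing block into the scrap bin and shut it

ROBOT

A 6-joint arm with a two-finger parallel gripper is mounted at the origin on the work surface. World frame = base frame: x ahead of the robot, y to its left, z up, the work surface at z = 0. Lengths are in mm, angles in rad, forces in N, time in s.
With the tool pointing down it reaches from about 275 to 750 mm from the base axis. Payload 10.2 kg.
Tool frame: the origin (TCP) lies at the very end of the fingers, on their centre line; the grasp point (between the pads) lies 19 mm behind it; x points along the fingers, y is the direction in which the jaws open and shut, and the axes are right-handed (so a half turn about x gives the same grasp; the last joint's range is limited). The gripper opens to 85 mm and grips with 20 to 120 N. Pads are 22 mm wide; open, the fingers measure 114 mm over their backs; the gripper's body (76 mm by 85 mm) begins 54 mm behind the grasp point. The pads swing forward as they close: fully open they stand 13 mm farther back than shut.
Start: joints at [1.017, 0.313, 1.498, -0, 1.331, -0.223], TCP at [170.533, 496.538, 199.794] pointing down, gripper open.
Joint ranges: [-2.94, 2.94], [-0.97, 2.17], [0.19, 2.56], [-1.23, 4.37], [0.02, 3.11], [-2.88, 2.88]. Speed limits (rad/s): [2.39, 2.39, 3.01, 3.14, 3.14, 3.14].

INTERFACE

Orientations are given as a unit quaternion [w, x, y, z].
In Python, from rig import ctrl, viewer, order gives the robot as it stands. The module is installed in compiled form; this text tells all that it offers.
- The arm moves only by the tool carry_out, never from a script. Its argument "deltas" is a list of rows, each a list of 7 numbers: the gripper command: -1 is fully open, 1 is shut, values between are in proportion, then the shift along the tool's x, y, z in mm, then the turn, a rotation vector about the tool's x, y, z in degrees. A call has exactly 5 rows; each row is the pose to reach, as a shift and turn from the pose commanded when the call began, along the tool's axes at that moment; what a row does not reach only later rows make up. A row lasts 1/8 s, in which the tool goes at most 62.5 mm and 10.7 degrees, less where a joint would pass 70% of its speed; a pose out of reach is approached as far as the arm can. A call with a gripper value outside its range is refused whole. The fingers move at their own pace and stop on an object; "newtons" is the grip in N (left out, the last holds). Time passes only in rows, so rows that repeat a pose let the fingers close, or fill a call up. It gives the time, the measured TCP pose, the force and the opening at its end, in the units of the state.
- ctrl.sense(): the state, without advancing time (a new reading comes with each control period).
- viewer.capture(name): name is "scene" or "side" or "wrist"; returns the picture (420x560x3 uint8, red, green, blue); there is no depth.
- viewer.calibration(name): a dict with "fx", "fy", "cx", "cy" (pixels), "k1" (the pictures are not rectified: a ray, as slopes to the right and down, at radius r is drawn at 1 + k1 r^2 times it, then the intrinsics apply), "xyz" and "attitude" of the camera in the world; the wrist camera has in their place "T_tool_cam" (4x4, takes a point from camera to tool coordinates, whose origin is the TCP and whose axes are the tool frame's). Camera axes: x right, y down, z forward; pixel columns grow to the right and rows downward; lengths in mm; the calibration is good to about 2 mm. A picture is of the moment at which its call begins: read the wrist's pose just before it. calibration takes no time and is no camera call.
- order.finish_job(): hands the job in, once; it reports no verdict.
The state is a dict: "time_s": time; "joints": joint angles; "dq": joint speeds; "tau": joint torques, N m; "eef_pos": TCP position; "ee_rot": TCP orientation; "force": force on the tool from outside, world axes, zero at the start; "wrist_torque": the same for the moment, N m; "grip_width": opening from 0.0 (shut) to 1.0 (fully open).
Only numpy, scipy, OpenCV 4.12 (cv2) and the standard library are available. Lean on these libraries where they do the work, as an engineer would, in place of code of your own. Each camera call takes 0.05 s, during which the arm holds its last target. There are 200 camera calls.

TASK

Clear the scrap: draw the steel bar end out of the feed guide by its free end, lay it down flat on the bench clear of the guide and let go, then take it again by its middle, lift it level and lower it (do not drop it) into the blue scrap bin. Put the wooden block into the bin too, before or after the bar, then push the bin fully home into its plinth. Leave the stack of washers and the dark disc where they are.

Things in the scene. Friction and masses are not known exactly. Their poses are not given: they have to be found in the camera images.
- guide: Fixed green feed guide, left or right on the bench: a tunnel 140 mm long, clear roof. Origin: bench level, middle of its open mouth; x runs into the tunnel (-x is the way out, roughly to the robot). Inside 40 mm wide, 34 mm high over bare bench; outside 72 mm wide, 40 high; 6 mm thick feet to 65 mm off the axis behind x = 15 mm; closing block 120 mm wide, 80 high with studs, behind x = 140 mm
- bar: Bright steel bar end 180 (x) by 28 (y) by 22 mm (z), about 0.85 kg: it tends to swing down in the fingers if lifted by an end. Origin at the centre of its underside. Starts on the bench in the guide, along the guide's x to within 2 degrees, 45 to 60 mm sticking out of the mouth; slides freely there, but the roof stops it being lifted
- bar_mid (a point): centre of the steel bar, 11 mm above its underside; x along the bar
- block: Brown hardwood packing block, 80 mm long (x) by 40 mm wide (y) by 35 mm high (z), about 80 g, lying on the bench between the guide and the bin. Origin at the centre of its underside
- block_mid (a point): centre of the wooden block, 17.5 mm above its underside
- plinth: Fixed green steel machine plinth on the other side from the guide: 220 mm deep, 270 wide, 85 high, with a plate and rollers to 113 mm high behind x = 127 mm. The blue scrap bin slides in its 73 mm high opening. Origin: bench level, middle of its front face; x points into the plinth (the bin opens to -x, roughly to the robot)
- scrap_bin (a joint): how far the scrap bin is pulled out, m: 0 fully home, starts between 0.155 and 0.17, at most 0.18. It stays where it is left and takes about 2 N plus a little drag to slide
- bin_floor (a point): Centre of the scrap bin's inner floor, 8 mm above the bench; moves with the bin, axes as the plinth's. Blue open-topped bin, inside 170 (x) by 210 mm (y), 5 mm walls 53 mm above the floor; front wall at x = -85 mm, rear at 85. As it starts, its rear 7 to 22 mm are under the plinth. Things in it must stay lower than 65 mm above its floor, or it jams
- bin_front (a point): middle of the outer face of the bin's flat front panel, 3 mm below its upper edge, 72 mm above the bench; push here towards the plinth's +x. The panel is 230 mm wide and reaches from 3 to 75 mm above the bench; fully home its face is 6 mm in front of the plinth's
- washers: bystander: stack of steel washers, 74 mm across and 41 mm high, loose; origin at the centre of its underside
- disc: bystander: dark steel disc, 100 mm across and 12 mm thick, loose; origin at the centre of its underside

How it is judged:
By the outcome, as a careful person would: the job done as asked, in the order asked, and still so for the second after the job is handed in, with the robot touching nothing.
It also fails if it takes over 72 s, if anything falls off the work surface, if the arm or the gripper's body presses on something with over 40 N, if the wrist force passes 120 N, or if a joint passes its speed limit or range.

## Working session

There is one attempt and no reset: what is moved stays moved. The work goes in short steps, Python scripts to look and compute and a tool call to move; the robot and the scene stay as the last step left them, time stands still between calls to the robot, and variables do not carry over. Pictures are saved under pics/ and viewed, about 8 in all and at most 12, crops included, and the job is handed in when it is done.

Besides the shell and the picture viewer there is one more tool, called after "Call:" as name(argument=value, ...), one argument or row to a line, values as JSON. carry_out: Moves the arm, as the interface text tells. Its arguments: {"type":"object","properties":{"deltas":{"type":"array"},"newtons":{"type":"number"}},"required":["deltas"]}

```bash
mkdir -p pics
python3 - <<'E'
from rig import ctrl,viewer,order
import cv2,json
print(ctrl.sense())
for n in("scene","side","wrist"):
    print(n,viewer.calibration(n))
for n in("scene","side"):
    im=viewer.capture(n); cv2.imwrite(f"pics/{n}0.png",cv2.resize(im[:,:,::-1],(800,600),interpolation=cv2.INTER_CUBIC))
    cv2.imwrite(f"raw_{n}.png",im[:,:,::-1])
E
```

```text
{'time_s': 0.0, 'joints': array([ 1.01660990e+00,  3.13439215e-01,  1.49844470e+00, -2.62277488e-05,
        1.33099562e+00, -2.23427853e-01]), 'dq': array([-8.25448999e-04,  8.27186163e-04, -4.61119682e-05, -4.71582819e-04,
        1.55103341e-03,  7.45325852e-04]), 'tau': array([ 5.32523918e-04, -4.12267363e+01, -2.59752470e+01, -1.27635622e-04,
        3.96000920e-03, -2.39288227e-05]), 'eef_pos': array([170.36970578, 496.27010643, 199.23775199]), 'ee_rot': array([ 0.69729508,  0.11598184,  0.69762337, -0.11683072]), 'force': array([ 0.60249958, -1.03758288,  0.28893807]), 'wrist_torque': array([-0.04615872,  0.04079384, -0.00464091]), 'grip_width': 1.0003113578682112}
scene {'fx': 380.4364425462978, 'fy': 380.4364425462978, 'cx': 280.49649260340163, 'cy': 210.65737412625322, 'k1': -0.06028295531040209, 'xyz': array([1205.75545984,  154.60190012,  545.29180504]), 'attitude': array([-0.27748751,  0.55500327,  0.69340916, -0.36627282])}
side {'fx': 543.6436784318321, 'fy': 543.6436784318321, 'cx': 282.3622726264898, 'cy': 213.91095327152144, 'k1': -0.16667163879414038, 'xyz': array([   2.93869715, -828.47645205,  669.05674284]), 'attitude': array([-0.47526632,  0.82916745, -0.25815934,  0.14126931])}
wrist {'fx': 294.1881745205304, 'fy': 294.1881745205304, 'cx': 279.74124471610094, 'cy': 213.13215141927157, 'k1': -0.05584700679512462, 'T_tool_cam': array([[ 3.34983080e-04, -3.22741602e-01,  9.46487056e-01,
        -1.73518169e+02],
       [ 9.99999944e-01,  1.11950309e-04, -3.15748681e-04,
         1.11804292e-01],
       [-4.05428326e-06,  9.46487108e-01,  3.22741621e-01,
        -8.24484024e+01],
       [ 0.00000000e+00,  0.00000000e+00,  0.00000000e+00,
         1.00000000e+00]])}
```

View pics/scene0.png

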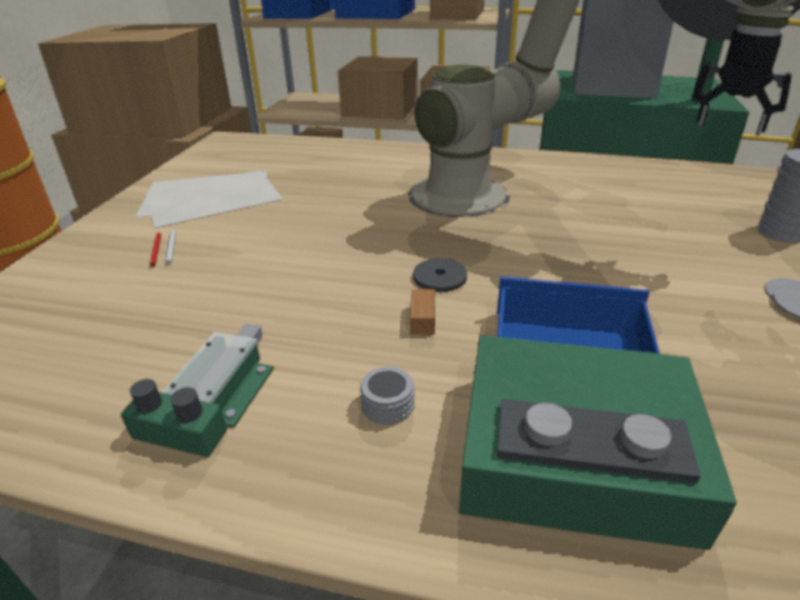

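View pics/side0.png

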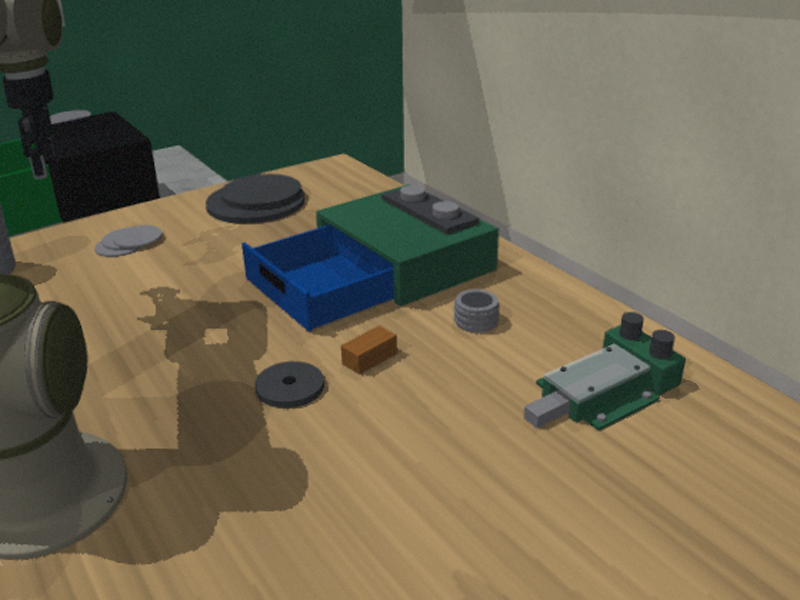

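```bash
cat > h.py <<'E'
import numpy as np,cv2
from scipy.spatial.transform import Rotation as R
from rig import viewer,ctrl
def q(a): return R.from_quat(np.r_[a[1:],a[0]])
def cam(n,st=None):
    c=viewer.calibration(n)
    K=np.array([[c['fx'],0,c['cx']],[0,c['fy'],c['cy']],[0,0,1]]); D=np.array([c['k1'],0,0,0])
    if n=='wrist':
        T=np.eye(4);T[:3,:3]=q(st['ee_rot']).as_matrix();T[:3,3]=st['eef_pos'];T=T@c['T_tool_cam']
        return K,D,T[:3,:3],T[:3,3]
    return K,D,q(c['attitude']).as_matrix(),c['xyz']
def ray2z(C,px,z):  # raw pixel(s) -> world at height z
    K,D,Rm,p=C; u=cv2.undistortPoints(np.array(px,float).reshape(-1,1,2),K,D)[:,0]
    d=np.c_[u,np.ones(len(u))]@Rm.T
    return p+d*((np.asarray(z)-p[2])/d[:,2])[:,None]
def proj(C,P):
    K,D,Rm,p=C; c=(np.atleast_2d(P)-p)@Rm
    return cv2.projectPoints(c,np.zeros(3),np.zeros(3),K,D)[0][:,0]
E
python3 - <<'E'
import cv2,numpy as np
s=cv2.imread('raw_side.png');c=cv2.imread('raw_scene.png')
cv2.imwrite('pics/sc1.png',cv2.resize(s[120:310,165:485],None,fx=2.5,fy=2.5,interpolation=cv2.INTER_CUBIC))
cv2.imwrite('pics/cc1.png',cv2.resize(c[170:380,80:520],None,fx=1.8,fy=1.8,interpolation=cv2.INTER_CUBIC))
E
```

```text
(no output)
```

View pics/sc1.png

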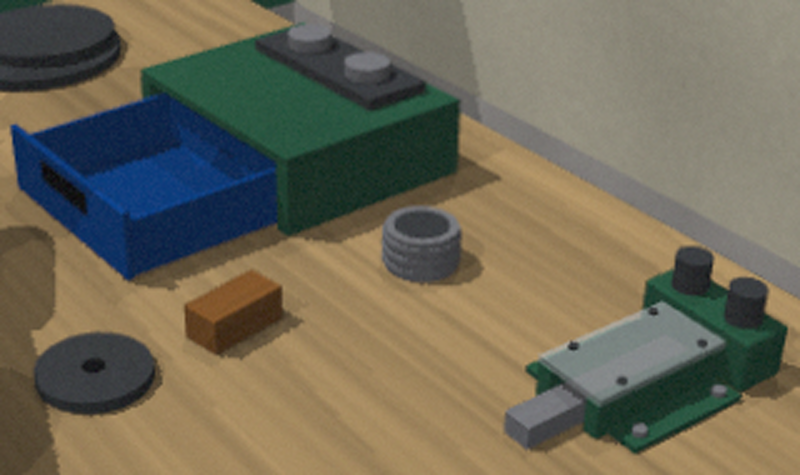

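View pics/cc1.png

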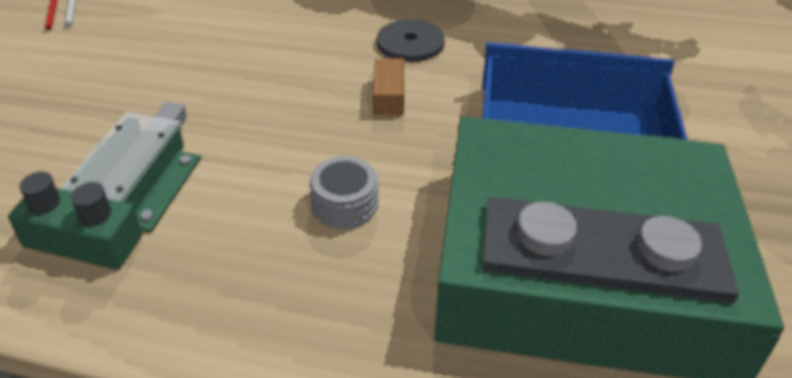

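Run:
```python
from h import *
from scipy.optimize import least_squares
S=cam('side');C=cam('scene')
fs=lambda u:(165+u[0]/2.5,120+u[1]/2.5); fc=lambda u:(80+u[0]/1.8,170+u[1]/1.8)
def fit(name,obs,x0,extra=0):
    def res(v,full=False):
        r=[]
        for k,P,u in obs:
            P=np.array(P(v) if callable(P) else P,float); c,s=np.cos(v[2]),np.sin(v[2])
            W=[v[0]+c*P[0]-s*P[1],v[1]+s*P[0]+c*P[1],P[2]]
            r.append(proj(S if k=='s' else C,W)[0]-(fs(u) if k=='s' else fc(u)))
        return np.ravel(r)
    f=least_squares(res,x0,loss='soft_l1'); print(name,f.x.round(3),res(f.x).reshape(-1,2).round(1).tolist())
    return f.x
p=fit('plinth',[('s',(0,135,85),(143,72)),('s',(0,-135,85),(286,160)),('s',(220,-135,85),(459,100)),('s',(0,-135,0),(290,232)),('s',(220,-135,0),(459,168)),
 ('c',(0,-135,85),(463,119)),('c',(0,135,85),(722,143)),('c',(220,-135,85),(445,283)),('c',(220,135,85),(780,325)),('c',(220,-135,0),(436,341))],[500,150,0.2])
f=lambda y,z:(lambda v:(-6-v[3],y,z))
fit('bin',[('s',f(115,75),(13,127)),('s',f(-115,75),(127,215)),('s',f(-115,3),(133,278)),('c',f(-115,75),(487,45)),('c',f(115,75),(672,61))]+
 [('s',(0,135,85),(143,72)),('s',(0,-135,85),(286,160)),('s',(220,-135,85),(459,100)),('c',(0,-135,85),(463,119)),('c',(0,135,85),(722,143))],[*p,160])
fit('block',[('s',(-40,20,35),(186,309)),('s',(-40,-20,35),(218,321)),('s',(40,-20,35),(282,287)),('s',(40,20,35),(252,271)),('s',(-40,20,0),(188,338)),('s',(-40,-20,0),(219,352)),('s',(40,-20,0),(283,318)),
 ('c',(-40,-20,35),(375,59)),('c',(-40,20,35),(404,59)),('c',(40,20,35),(404,96)),('c',(40,-20,35),(374,94)),('c',(40,-20,0),(375,112)),('c',(40,20,0),(404,115))],[450,0,0])
fit('guide',[('s',(0,-36,40),(605,403)),('s',(140,-36,40),(725,343)),('s',(0,36,40),(540,358)),('s',(15,-65,6),(632,449)),('s',(140,-65,6),(740,398)),('s',(0,-36,0),(588,434)),
 ('c',(0,36,40),(183,121)),('c',(0,-36,40),(127,115)),('c',(140,36,40),(131,204)),('c',(140,-36,40),(63,192))],[600,-200,0])
fit('bar',[('s',(-90,14,22),(505,410)),('s',(-90,-14,22),(529,420)),('s',(-90,-14,0),(530,446)),('s',(-90,14,0),(507,433)),('c',(-90,-14,22),(165,104)),('c',(-90,14,22),(186,107))],[600,-200,0])
for k,c in(('washer',((422,225),(345,180),41)),('disc',((94,366),(411,36),12))):
    print(k,ray2z(S,fs(c[0]),[c[2]]).round(),ray2z(C,fc(c[1]),[c[2]]).round())
```

```text
plinth [6.23540e+02 2.50058e+02 4.80000e-02] [[-2.2, -2.0], [0.5, -1.2], [0.2, -1.5], [-0.6, 1.2], [-1.4, 0.7], [-2.5, -2.1], [0.6, -1.3], [-3.2, -0.1], [4.5, 0.3], [-0.7, 1.1]]
bin [6.24569e+02 2.49342e+02 3.50000e-02 1.56190e+02] [[0.2, -2.1], [-0.0, -1.9], [-0.1, 0.2], [-1.8, -1.1], [0.9, -0.5], [-1.2, -2.2], [0.4, -1.0], [0.9, -1.0], [-2.9, -2.3], [0.5, -0.4]]
block [5.04982e+02 1.28530e+01 2.19000e-01] [[-0.9, -2.5], [-0.6, -0.2], [0.4, -1.9], [-0.7, -2.1], [-0.8, -0.6], [-0.3, 1.1], [0.2, -0.9], [-1.6, -0.4], [-1.0, -0.6], [0.3, -1.0], [-1.1, 0.3], [-1.4, 2.6], [0.0, 0.7]]
guide [ 6.47210e+02 -2.43605e+02 -1.20000e-02] [[-3.2, -1.6], [-2.1, -1.9], [-2.6, -1.7], [0.2, -1.1], [0.0, -3.5], [1.3, 2.4], [-1.3, -1.1], [-0.2, -2.3], [-6.0, -0.4], [-1.7, -0.2]]
bar [ 6.91957e+02 -2.36309e+02  6.00000e-02] [[0.1, -1.9], [0.9, 1.1], [-0.5, -0.3], [-1.6, -2.2], [-0.7, -0.4], [-0.8, -0.9]]
washer [[702.   1.  41.]] [[707.   8.  41.]]
disc [[369.  15.  12.]] [[369.  20.  12.]]
```

```bash
cat >> h.py <<'E'
def down(th):
    c,s=np.cos(th),np.sin(th); return R.from_matrix(np.array([[0,c,s],[0,s,-c],[-1,0,0]]))
def delta(pos,th_deg,st=None):
    st=st or ctrl.sense(); T=q(st['ee_rot']); y=T.as_matrix()[:,1]
    d=T.inv().apply(np.array(pos)-st['eef_pos']); r=np.degrees((T.inv()*down(np.radians(th_deg))).as_rotvec())
    print('t',round(st['time_s'],2),'pos',st['eef_pos'].round(1),'theta',np.degrees(np.arctan2(y[1],y[0])).round(2),'q',st['joints'].round(2),'F',st['force'].round(1),'grip',round(st['grip_width'],3))
    print('delta',d.round(1),r.round(2))
E
python3 -c "
from h import *
delta([600,-242,120],90)"
```

```text
t 0.1 pos [170.4 496.3 199.3] theta 71.05 q [ 1.02  0.31  1.5  -0.    1.33 -0.22] F [0.3 1.6 0.7] grip 0.999
delta [  79.8 -558.6  646.1] [-18.95  -0.02   0.06]
```

Call:
carry_out(
  deltas=[
    [-1,4,-40,46,0,0,0],
    [-1,9,-78,90,0,0,0],
    [-1,14,-117,135,0,0,0],
    [-1,19,-156,180,0,0,0],
    [-1,24,-195,226,0,0,0],
  ],
)

```text
time_s: 0.72
eef_pos: [321.4, 237.0, 175.6]
ee_rot: [0.698, 0.116, 0.697, -0.116]
force: [1.0, 1.1, -0.6]
grip_width: 0.996
```

Call:
carry_out(
  deltas=[
    [-1,4,-39,45,0,0,0],
    [-1,9,-78,90,0,0,0],
    [-1,14,-117,135,0,0,0],
    [-1,19,-156,180,0,0,0],
    [-1,24,-195,226,0,0,0],
  ],
)

```text
time_s: 1.35
eef_pos: [471.9, -21.0, 151.5]
ee_rot: [0.697, 0.117, 0.697, -0.117]
force: [1.2, 1.0, 0.1]
grip_width: 0.998
```

Call:
carry_out(
  deltas=[
    [-1,6,-39,45,-4,0,0],
    [-1,12,-78,90,-8,0,0],
    [-1,18,-110,130,-12,0,0],
    [-1,25,-142,166,-16,0,0],
    [-1,32,-169,194,-19,0,0],
  ],
)

```text
time_s: 1.98
eef_pos: [600.4, -243.6, 118.9]
ee_rot: [0.707, -0.001, 0.707, 0.001]
force: [0.5, 0.6, 1.0]
grip_width: 1.002
```

Run:
```python
from h import *
import pickle
st=ctrl.sense(); im=viewer.capture('wrist'); pickle.dump((dict(st)),open('st1.pkl','wb'))
cv2.imwrite('raw_w1.png',im[:,:,::-1]); cv2.imwrite('pics/w1.png',cv2.resize(im[:,:,::-1],(800,600),interpolation=cv2.INTER_CUBIC))
delta([600,-242,120],90,st)
```

```text
t 1.98 pos [ 600.4 -243.6  118.9] theta 90.12 q [-0.57  0.65  1.2  -0.    1.3  -2.14] F [0.5 0.6 1. ] grip 1.002
delta [-1.1  1.6 -0.4] [ 0.12 -0.04 -0.02]
```

View pics/w1.png

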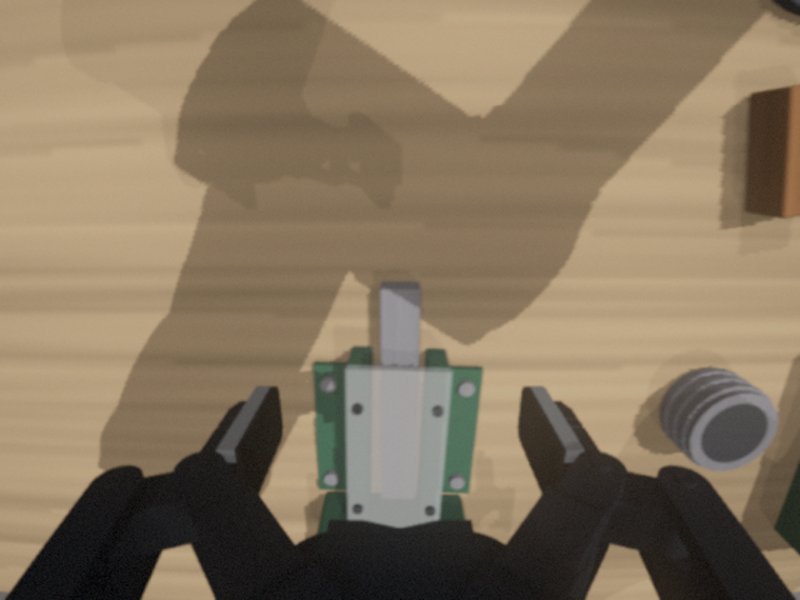

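Run:
```python
from h import *
import pickle
st=pickle.load(open('st1.pkl','rb'));W=cam('wrist',st)
s=.7
for n,px,z in [('bar end top',[(381,289),(419,289)],22),('bar near mouth',[(380,364),(419,364)],22),('feet front',[(315,363),(481,368)],6),('feet back',[(320,488),(468,492)],6),('roof front',[(346,366),(451,367)],40),('roof back',[(352,515),(443,515)],40),('wall front top',[(350,348),(449,349)],34),('washer top',[(735,434)],41),('block top',[(783,87),(788,216)],35)]:
    print(n,ray2z(W,np.array(px)*s,np.full(len(px),z)).round(1).tolist())
```

```text
bar end top [[599.1, -256.3, 22.0], [599.0, -230.8, 22.0]]
bar near mouth [[655.0, -257.7, 22.0], [654.9, -229.8, 22.0]]
feet front [[662.5, -307.8, 6.0], [666.4, -181.6, 6.0]]
feet back [[782.0, -311.7, 6.0], [786.1, -184.4, 6.0]]
roof front [[647.5, -279.6, 40.0], [648.1, -209.3, 40.0]]
roof back [[777.2, -280.5, 40.0], [777.0, -209.6, 40.0]]
wall front top [[637.0, -277.1, 34.0], [637.6, -210.4, 34.0]]
washer top [[704.7, 5.8, 41.0]]
block top [[470.6, -19.5, 35.0], [545.5, 3.7, 35.0]]
```

Call:
carry_out(
  deltas=[
    [-1,40,0,14,0,0,0],
    [-1,85,0,14,0,0,0],
    [-1,110,0,14,0,0,0],
    [-1,115,0,14,0,0,0],
    [1,115,0,14,0,0,0],
  ],
  newtons=80,
)

```text
time_s: 2.65
eef_pos: [614.2, -242.1, 5.5]
ee_rot: [0.707, -0.0, 0.707, 0.0]
force: [0.5, -0.2, 0.5]
grip_width: 0.818
```

Call:
carry_out(
  deltas=[
    [1,0,0,0,0,0,0],
    [1,0,0,0,0,0,0],
    [1,0,0,0,0,0,0],
    [1,0,0,0,0,0,0],
    [1,0,0,0,0,0,0],
  ],
  newtons=80,
)

```text
time_s: 3.28
eef_pos: [613.9, -242.0, 4.8]
ee_rot: [0.707, -0.0, 0.707, 0.0]
force: [0.2, -0.4, 0.7]
grip_width: -0.001
```

Run:
```python
from h import *
a=viewer.capture('wrist')[:,:,::-1]; b=viewer.capture('side')[:,:,::-1]
b=cv2.resize(b[200:340,300:500],(560,392),interpolation=cv2.INTER_CUBIC)
im=np.hstack([a[:392],b]); cv2.imwrite('pics/w2.png',cv2.resize(im,(800,280),interpolation=cv2.INTER_AREA))
delta([614,-243,4],90)
```

```text
t 3.38 pos [ 613.9 -242.     4.8] theta 90.05 q [-0.55  0.8   1.25 -0.    1.1  -2.12] F [ 0.7  0.4 -0.9] grip -0.001
delta [ 0.8 -1.   0.1] [ 0.05 -0.   -0.  ]
```

View pics/w2.png

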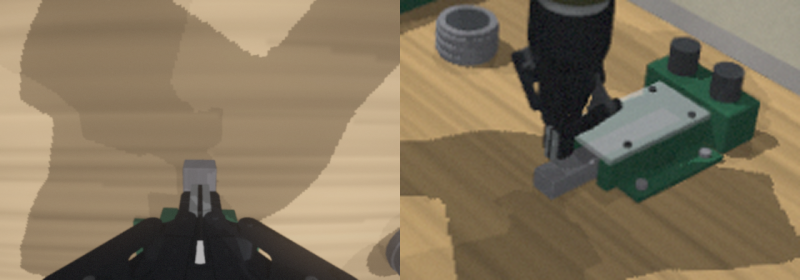

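Run:
```python
from h import *
st=ctrl.sense();W=cam('wrist',st);S=cam('side')
print('TCP in wrist',proj(W,st['eef_pos'])/1.4,'side',proj(S,st['eef_pos']))
for z in(5,15,22,35): 
  P=[[614,-242,z]];s=proj(S,P)[0]; print(z,proj(W,P)/1.4,s,'in crop',(s-[300,200])*2)
print('bar end top',proj(W,[[599,-257,22],[599,-230,22],[599,-243,0]])/1.4)
print(ray2z(W,np.array([(184,168),(216,168)])*1.4,[22,22]))
b=viewer.capture('side')[:,:,::-1]; w=viewer.capture('wrist')[:,:,::-1]
cv2.imwrite('pics/x3.png',np.hstack([cv2.resize(b[250:310,350:410],(400,400),interpolation=cv2.INTER_CUBIC),cv2.resize(w[210:310,230:330],(400,400),interpolation=cv2.INTER_CUBIC)]))
```

```text
TCP in wrist [[200.03052169 176.50921159]] side [[376.14360326 290.43843589]]
5 [[199.9922049  176.67181669]] [376.18824255 290.35057753] in crop [152.3764851  180.70115506]
15 [[199.9991872  181.67664263]] [376.61620693 286.30270008] in crop [153.23241386 172.60540016]
22 [[200.00451393 185.49919464]] [376.91731447 283.4433615 ] in crop [153.83462894 166.886723  ]
35 [[200.01552621 193.41407124]] [377.47984949 278.07615231] in crop [154.95969899 156.15230463]
bar end top [[181.46935697 168.88926671]
 [214.87247866 168.91991638]
 [198.90468311 159.26705392]]
[[ 598.21669009 -254.93411798   22.        ]
 [ 598.19312416 -229.10932174   22.        ]]
```

View pics/x3.png

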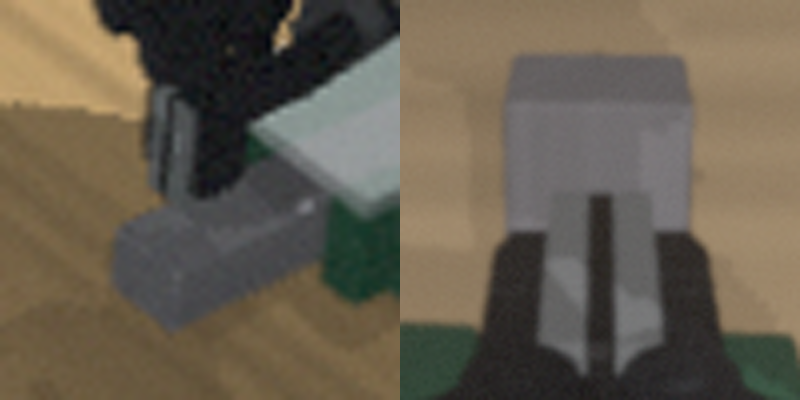

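Call:
carry_out(
  deltas=[
    [-0.2,-5,0,0,0,0,0],
    [-0.2,-5,0,0,0,0,0],
    [-0.2,-5,0,0,0,0,0],
    [-0.2,0,0,0,0,0,0],
    [-0.2,4,0,0,0,0,0],
  ],
)

```text
time_s: 4.1
eef_pos: [613.8, -241.9, 0.2]
ee_rot: [0.707, -0.0, 0.707, 0.0]
force: [-0.4, 0.0, -0.5]
grip_width: 0.598
```

Call:
carry_out(
  deltas=[
    [-0.2,2,0,0,0,0,0],
    [-0.2,4,0,0,0,0,0],
    [-0.2,5,0,0,0,0,0],
    [-0.2,6,0,0,0,0,0],
    [-0.2,6,0,0,0,0,0],
  ],
)

```text
time_s: 4.72
eef_pos: [614.0, -242.0, -5.2]
ee_rot: [0.707, -0.0, 0.707, 0.0]
force: [0.0, 0.4, -0.7]
grip_width: 0.599
```

Call:
carry_out(
  deltas=[
    [-0.2,1,0,0,0,0,0],
    [-0.2,3,0,0,0,0,0],
    [-0.2,5,0,0,0,0,0],
    [-0.2,6,0,0,0,0,0],
    [-0.2,6,0,0,0,0,0],
  ],
)

```text
time_s: 5.35
eef_pos: [613.9, -241.9, -11.3]
ee_rot: [0.707, -0.0, 0.707, 0.0]
force: [0.5, 0.1, -0.5]
grip_width: 0.601
```

Run:
```python
from h import *
st=ctrl.sense();print(st['force'],st['eef_pos'])
b=viewer.capture('side')[:,:,::-1]; w=viewer.capture('wrist')[:,:,::-1]
cv2.imwrite('pics/x4.png',np.hstack([cv2.resize(b[240:310,340:410],(400,400),interpolation=cv2.INTER_CUBIC),cv2.resize(w[170:310,210:350],(400,400),interpolation=cv2.INTER_CUBIC)]))
```

```text
[ 0.52236751  0.11993591 -0.45593628] [ 613.90468163 -241.94774423  -11.30201304]
```

View pics/x4.png

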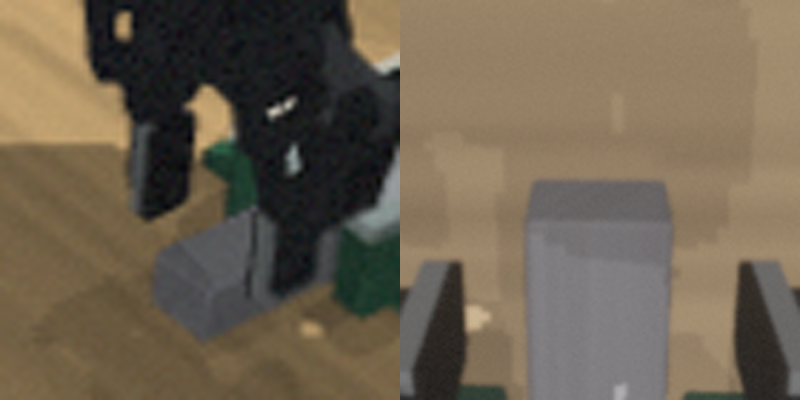

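Run:
```python
from h import *
S=cam('side')
for y in(-269,-275): 
  for x in (603,614,625):
    print(x,y,[proj(S,[[x,y,z]])[0].round(1).tolist() for z in(0,5,10,15)])
for y in(-217,-209):
  for x in(603,614): print(x,y,[proj(S,[[x,y,z]])[0].round(1).tolist() for z in(0,5,10,15,20)])
```

```text
603 -269 [[381.3, 301.7], [381.5, 299.6], [381.7, 297.6], [382.0, 295.6]]
614 -269 [[385.5, 299.5], [385.7, 297.5], [385.9, 295.5], [386.2, 293.4]]
625 -269 [[389.6, 297.4], [389.9, 295.4], [390.1, 293.3], [390.4, 291.3]]
603 -275 [[383.4, 303.3], [383.6, 301.3], [383.9, 299.2], [384.1, 297.2]]
614 -275 [[387.6, 301.1], [387.9, 299.1], [388.1, 297.1], [388.4, 295.0]]
625 -275 [[391.8, 299.0], [392.0, 297.0], [392.3, 294.9], [392.5, 292.9]]
603 -217 [[363.3, 287.9], [363.5, 285.9], [363.6, 283.9], [363.8, 281.9], [364.0, 279.9]]
614 -217 [[367.5, 285.9], [367.6, 283.9], [367.8, 281.9], [368.0, 279.9], [368.2, 277.9]]
603 -209 [[360.6, 285.9], [360.8, 283.9], [361.0, 281.9], [361.1, 279.9], [361.3, 277.9]]
614 -209 [[364.8, 283.9], [365.0, 281.9], [365.1, 279.9], [365.3, 277.9], [365.5, 275.9]]
```

Call:
carry_out(
  deltas=[
    [-0.2,2,0,0,0,0,0],
    [-0.2,4,0,0,0,0,0],
    [-0.2,6,0,0,0,0,0],
    [-0.2,8,0,0,0,0,0],
    [0.2,8,0,0,0,0,0],
  ],
)

```text
time_s: 6.08
eef_pos: [613.9, -241.9, -19.4]
ee_rot: [0.707, -0.0, 0.707, 0.0]
force: [-0.1, -0.6, 0.6]
grip_width: 0.409
```

Call:
carry_out(
  deltas=[
    [1,0,0,0,0,0,0],
    [1,0,0,0,0,0,0],
    [1,0,0,0,0,0,0],
    [1,0,0,0,0,0,0],
    [1,0,0,0,0,0,0],
  ],
  newtons=80,
)

```text
time_s: 6.7
eef_pos: [614.1, -242.2, -18.8]
ee_rot: [0.707, -0.0, 0.707, 0.0]
force: [-2.4, -0.2, 4.9]
grip_width: 0.298
```

Call:
carry_out(
  deltas=[
    [1,0,0,-5,0,0,0],
    [1,0,0,-15,0,0,0],
    [1,0,0,-30,0,0,0],
    [1,0,0,-45,0,0,0],
    [1,0,0,-60,0,0,0],
  ],
)

```text
time_s: 7.32
eef_pos: [554.5, -242.1, -18.8]
ee_rot: [0.708, -0.001, 0.706, -0.0]
force: [5.5, 0.1, 2.1]
grip_width: 0.299
```

Call:
carry_out(
  deltas=[
    [1,0,0,-25,0,0,0],
    [1,0,0,-55,0,0,0],
    [1,0,0,-85,0,0,0],
    [1,0,0,-115,0,0,0],
    [1,0,0,-135,0,0,0],
  ],
)

```text
time_s: 7.95
eef_pos: [418.8, -242.3, -18.8]
ee_rot: [0.708, -0.001, 0.706, -0.0]
force: [5.5, -0.8, 1.2]
grip_width: 0.299
```

Call:
carry_out(
  deltas=[
    [1,0,0,0,0,0,0],
    [-0.1,0,0,0,0,0,0],
    [-0.1,0,0,0,0,0,0],
    [-0.1,0,0,0,0,0,0],
    [-0.1,-10,0,0,0,0,0],
  ],
)

```text
time_s: 8.57
eef_pos: [418.7, -241.7, -9.4]
ee_rot: [0.707, 0.0, 0.707, 0.001]
force: [-0.4, 0.7, 0.5]
grip_width: 0.551
```

Call:
carry_out(
  deltas=[
    [-0.1,-20,0,0,0,0,0],
    [-0.1,-60,0,0,0,0,0],
    [-0.1,-120,0,0,0,0,0],
    [-0.1,-120,0,30,0,0,0],
    [-0.1,-120,0,50,0,0,0],
  ],
)

```text
time_s: 9.2
eef_pos: [470.1, -242.2, 112.3]
ee_rot: [0.708, -0.001, 0.706, -0.0]
force: [0.7, -0.2, 0.1]
grip_width: 0.553
```

Run:
```python
from h import *
import pickle
st=ctrl.sense(); im=viewer.capture('wrist')[:,:,::-1]; pickle.dump(dict(st),open('st2.pkl','wb'))
s=viewer.capture('side')[:,:,::-1]; cv2.imwrite('raw_s2.png',s); cv2.imwrite('raw_w2.png',im)
cv2.imwrite('pics/w5.png',np.hstack([im[:,60:500],s[100:,150:][:,:360][:320]  if 0 else cv2.resize(s[160:340,250:450],(360,324)).copy() if 0 else np.vstack([cv2.resize(s[180:360,240:440],(360,324)),np.zeros((96,360,3),np.uint8)])]))
delta([500,-242,100],90,st)
```

```text
t 9.2 pos [ 470.1 -242.2  112.3] theta 90.06 q [-0.7   0.4   1.61  0.    1.13 -2.27] F [ 0.7 -0.2  0.1] grip 0.553
delta [12.4  0.2 29.9] [0.06 0.11 0.09]
```

View pics/w5.png

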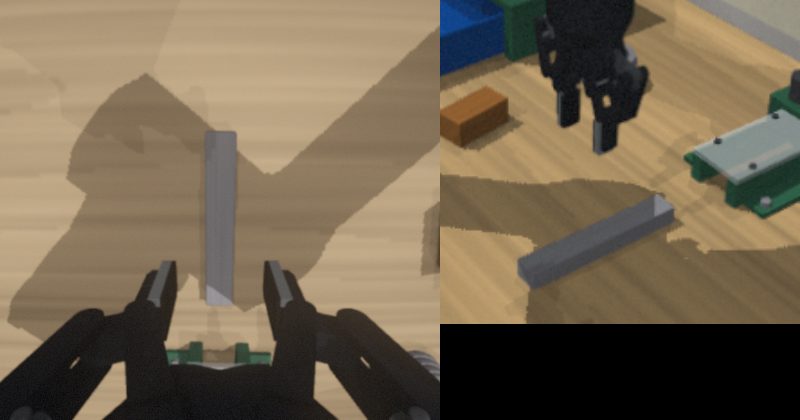

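Run:
```python
from h import *
import pickle
W=cam('wrist',pickle.load(open('st2.pkl','rb')))
p=ray2z(W,[(265,135),(296,135),(266,304.5),(293,304.5)],[22]*4);print(p.round(1))
m=p.mean(0);e=(p[2]+p[3]-p[0]-p[1])/2;print(m,np.hypot(*e[:2]),np.degrees(np.arctan2(e[1],e[0])))
delta([m[0],m[1],-19],90)
```

```text
[[ 405.8 -255.5   22. ]
 [ 405.7 -228.4   22. ]
 [ 580.9 -257.1   22. ]
 [ 580.8 -228.3   22. ]]
[ 493.30590716 -242.31987306   22.        ] 175.09413936590104 -0.24416038921047792
t 9.3 pos [ 470.1 -241.9  111.4] theta 90.12 q [-0.7   0.41  1.61  0.    1.12 -2.27] F [-0.4  0.8 -0.1] grip 0.55
delta [130.4  -0.3  23.1] [0.12 0.06 0.04]
```

Call:
carry_out(
  deltas=[
    [-0.1,30,0,24,0,0,0],
    [-0.1,80,0,24,0,0,0],
    [-0.1,115,0,24,0,0,0],
    [-0.1,127,0,24,0,0,0],
    [-0.1,130,0,24,0,0,0],
  ],
)

```text
time_s: 9.93
eef_pos: [492.9, -242.3, -18.7]
ee_rot: [0.707, -0.0, 0.707, 0.0]
force: [0.4, -0.3, 0.3]
grip_width: 0.55
```

Call:
carry_out(
  deltas=[
    [1,0,0,0,0,0,0],
    [1,0,0,0,0,0,0],
    [1,0,0,0,0,0,0],
    [1,0,0,0,0,0,0],
    [1,0,0,0,0,0,0],
  ],
  newtons=110,
)

```text
time_s: 10.55
eef_pos: [493.6, -242.8, -17.3]
ee_rot: [0.708, -0.001, 0.706, -0.0]
force: [-2.8, 0.5, 5.6]
grip_width: 0.286
```

Call:
carry_out(
  deltas=[
    [1,-4,0,0,0,0,0],
    [1,-10,0,0,0,0,0],
    [1,-20,0,0,0,0,0],
    [1,-35,0,0,0,0,0],
    [1,-50,0,0,0,0,0],
  ],
)

```text
time_s: 11.18
eef_pos: [493.1, -242.1, 32.1]
ee_rot: [0.707, -0.0, 0.707, 0.0]
force: [0.1, 0.3, -9.1]
grip_width: 0.283
```

Run:
```python
from h import *
print(ctrl.sense()['wrist_torque'].round(2))
# bin frame from fits
for p in ([623.5,250.1,.048,156.2],[624.6,249.3,.035,156.2]):
    c,s=np.cos(p[2]),np.sin(p[2]); cx=-6-p[3]+90
    for d in(-45,30): print(d,p[0]+c*(cx+d),p[1]+s*(cx+d))
delta([500,0,170],3)
```

```text
[-0.01 -0.04  0.02]
-45 506.434988479226 244.4765599815551
30 581.348605066752 248.07517774079884
-45 507.4717776722472 245.19883744037182
30 582.4258448615088 247.82330153569703
t 11.18 pos [ 493.1 -242.1   32.1] theta 90.04 q [-0.67  0.55  1.62  0.    0.97 -2.24] F [ 0.1  0.3 -9.1] grip 0.283
delta [-138.   242.1    7.2] [ 8.704e+01  3.000e-02 -0.000e+00]
```

Call:
carry_out(
  deltas=[
    [1,-15,0,0,0,0,0],
    [1,-35,0,0,0,0,0],
    [1,-60,0,0,0,0,0],
    [1,-85,0,0,0,0,0],
    [1,-100,0,0,0,0,0],
  ],
)

```text
time_s: 11.8
eef_pos: [493.2, -242.2, 132.5]
ee_rot: [0.708, -0.001, 0.707, -0.0]
force: [0.1, 0.2, -9.6]
grip_width: 0.286
```

Call:
carry_out(
  deltas=[
    [1,0,20,0,0,0,0],
    [1,0,65,2,0,0,0],
    [1,0,115,4,0,0,0],
    [1,0,165,7,0,0,0],
    [1,0,215,10,0,0,0],
  ],
)

```text
time_s: 12.42
eef_pos: [501.9, -24.6, 130.2]
ee_rot: [0.707, -0.0, 0.708, 0.001]
force: [1.8, -0.1, -8.8]
grip_width: 0.285
```

Call:
carry_out(
  deltas=[
    [1,0,50,3,10,0,0],
    [1,0,100,6,20,0,0],
    [1,0,150,9,30,0,0],
    [1,0,200,12,40,0,0],
    [1,0,240,12,50,0,0],
  ],
)

```text
time_s: 13.05
eef_pos: [513.3, 215.4, 130.0]
ee_rot: [0.64, 0.3, 0.641, -0.3]
force: [1.2, -1.0, -8.1]
grip_width: 0.286
```

Call:
carry_out(
  deltas=[
    [1,0,10,-10,8,0,0],
    [1,0,16,-16,17,0,0],
    [1,0,19,-22,27,0,0],
    [1,0,21,-26,34,0,0],
    [1,0,21,-26,37.5,0,0],
  ],
)

```text
time_s: 13.68
eef_pos: [512.6, 247.1, 129.9]
ee_rot: [0.51, 0.489, 0.511, -0.49]
force: [-0.2, 0.4, -9.4]
grip_width: 0.28
```

Run:
```python
from h import *
import pickle
st=ctrl.sense(); im=viewer.capture('wrist')[:,:,::-1]; pickle.dump(dict(st),open('st3.pkl','wb'))
s=viewer.capture('side')[:,:,::-1]
cv2.imwrite('pics/w6.png',np.hstack([im,cv2.resize(s[100:380,120:280],(240,420))]))
delta([515,245.5,130],2.5,st); print(st['wrist_torque'].round(2))
```

```text
t 13.68 pos [512.6 247.1 129.9] theta 2.44 q [0.24 0.47 1.46 0.   1.22 0.2 ] F [-0.2  0.4 -9.4] grip 0.28
delta [-0.1  2.4  1.7] [-0.05  0.02  0.14]
[-0.06  0.    0.02]
```

View pics/w6.png

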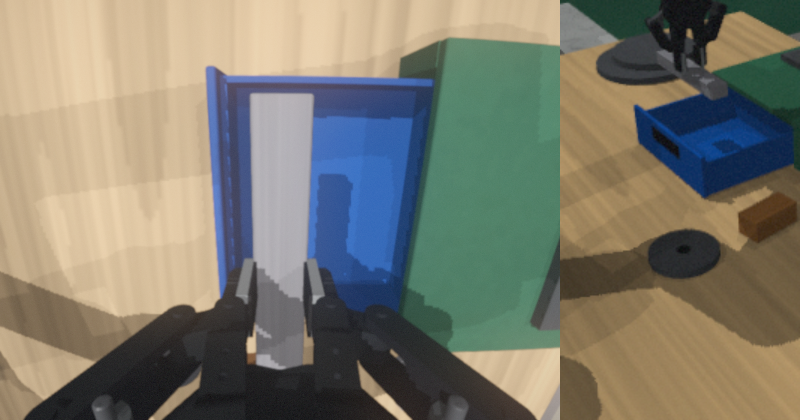

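Run:
```python
from h import *
import pickle
W=cam('wrist',pickle.load(open('st3.pkl','rb')))
for n,p,z in [('panel top outer',[(208,68)],75),('panel top inner',[(218,68)],75),('rim inner wall',[(228,83),(228,260)],61),('far wall top outer, inner',[(300,77),(380,84)],61),('plinth top corner',[(449,38)],85),('bottom plinth front? ',[(400,315)],0),('bar top',[(252,94),(313,94),(300,365),(257,365)],155-21+18)]:
    print(n,ray2z(W,p,[z]*len(p)).round(1).tolist())
```

```text
panel top outer [[457.1, 359.2, 75.0]]
panel top inner [[464.3, 359.4, 75.0]]
rim inner wall [[469.0, 350.8, 61.0], [467.2, 199.5, 61.0]]
far wall top outer, inner [[523.8, 357.3, 61.0], [585.6, 355.5, 61.0]]
plinth top corner [[621.5, 385.2, 85.0]]
bottom plinth front?  [[670.7, 97.8, 0.0]]
bar top [[496.1, 338.5, 152.0], [525.4, 339.8, 152.0], [530.2, 171.2, 152.0], [501.3, 169.8, 152.0]]
```

Call:
carry_out(
  deltas=[
    [1,20,2.4,1.7,0,0,0],
    [1,50,2.4,1.7,0,0,0],
    [1,80,2.4,1.7,0,0,0],
    [1,105,2.4,1.7,0,0,0],
    [1,125,2.4,1.7,0,0,0],
  ],
)

```text
time_s: 14.4
eef_pos: [515.4, 244.9, 4.3]
ee_rot: [0.511, 0.488, 0.512, -0.489]
force: [-1.0, 0.2, -8.3]
grip_width: 0.281
```

Call:
carry_out(
  deltas=[
    [1,4,0,0,0,0,0],
    [1,8,0,0,0,0,0],
    [1,11,0,0,0,0,0],
    [1,13,0,0,0,0,0],
    [1,13,0,0,0,0,0],
  ],
)

```text
time_s: 15.02
eef_pos: [516.4, 244.8, -7.1]
ee_rot: [0.511, 0.489, 0.511, -0.489]
force: [0.4, 1.2, -8.4]
grip_width: 0.281
```

Call:
carry_out(
  deltas=[
    [1,0.7,0,0,0,0,0],
    [1,1.4,0,0,0,0,0],
    [1,2,0,0,0,0,0],
    [1,2.5,0,0,0,0,0],
    [1,2.5,0,0,0,0,0],
  ],
)

```text
time_s: 15.65
eef_pos: [516.6, 244.8, -9.2]
ee_rot: [0.511, 0.489, 0.511, -0.489]
force: [-2.2, -2.2, -0.7]
grip_width: 0.283
```

Weight is off the tool, so the bar rests on the floor. I'll release it and go up.

Call:
carry_out(
  deltas=[
    [0.4,0.3,0,0,0,0,0],
    [0.15,0,0,0,0,0,0],
    [0.1,0,0,0,0,0,0],
    [0.1,0,0,0,0,0,0],
    [0.1,0,0,0,0,0,0],
  ],
)

```text
time_s: 16.27
eef_pos: [516.8, 244.9, -9.4]
ee_rot: [0.511, 0.489, 0.511, -0.488]
force: [2.0, -0.8, 1.3]
grip_width: 0.452
```

Call:
carry_out(
  deltas=[
    [0.1,-5,0,0,0,0,0],
    [0.1,-25,0,0,0,0,0],
    [0.1,-70,0,0,0,0,0],
    [0.1,-120,0,0,0,0,0],
    [0.1,-150,0,0,0,0,0],
  ],
)

```text
time_s: 16.9
eef_pos: [516.5, 244.9, 142.9]
ee_rot: [0.511, 0.489, 0.511, -0.488]
force: [-0.3, 0.1, -0.1]
grip_width: 0.449
```

Run:
```python
from h import *
delta([505,12.9,100],102.5)
delta([505,12.9,100],2.5)
```

```text
t 16.9 pos [516.5 244.9 142.9] theta 2.56 q [0.24 0.46 1.44 0.   1.24 0.19] F [-0.3  0.1 -0.1] grip 0.449
delta [ 42.8 -21.9 231.3] [-9.994e+01  8.000e-02 -1.000e-01]
t 16.9 pos [516.5 244.9 142.9] theta 2.56 q [0.24 0.46 1.44 0.   1.24 0.19] F [-0.3  0.1 -0.1] grip 0.449
delta [ 42.8 -21.9 231.3] [ 0.06 -0.02 -0.11]
```

Call:
carry_out(
  deltas=[
    [-0.6,5,-4,45,-10,0,0],
    [-0.6,10,-9,95,-20,0,0],
    [-0.6,15,-14,145,-30,0,0],
    [-0.6,20,-18,195,-40,0,0],
    [-0.6,25,-22,231,-50,0,0],
  ],
)

```text
time_s: 17.52
eef_pos: [504.1, 11.3, 115.3]
ee_rot: [0.67, 0.225, 0.67, -0.225]
force: [0.7, -0.2, -0.7]
grip_width: 0.798
```

Call:
carry_out(
  deltas=[
    [-0.6,0,0,0,-10,0,0],
    [-0.6,0,0,0,-20,0,0],
    [-0.6,0,0,0,-30,0,0],
    [-0.6,0,0,0,-40,0,0],
    [-0.6,0,0,0,-50,0,0],
  ],
)

```text
time_s: 18.15
eef_pos: [504.3, 13.2, 115.3]
ee_rot: [0.702, -0.079, 0.703, 0.079]
force: [-0.0, -0.5, -0.5]
grip_width: 0.8
```

Run:
```python
from h import *
import pickle
st=ctrl.sense(); im=viewer.capture('wrist')[:,:,::-1]; pickle.dump(dict(st),open('st4.pkl','wb'))
s=viewer.capture('side')[:,:,::-1]
cv2.imwrite('pics/w7.png',np.hstack([im,cv2.resize(s[120:260,150:230],(240,420))]))
delta([505,12.9,100],102.5,st)
```

```text
t 18.15 pos [504.3  13.2 115.3] theta 102.88 q [-0.21  0.35  1.68 -0.    1.11 -2.  ] F [-0.  -0.5 -0.5] grip 0.8
delta [15.3 -0.4  0.7] [ 0.38 -0.04 -0.02]
```

View pics/w7.png

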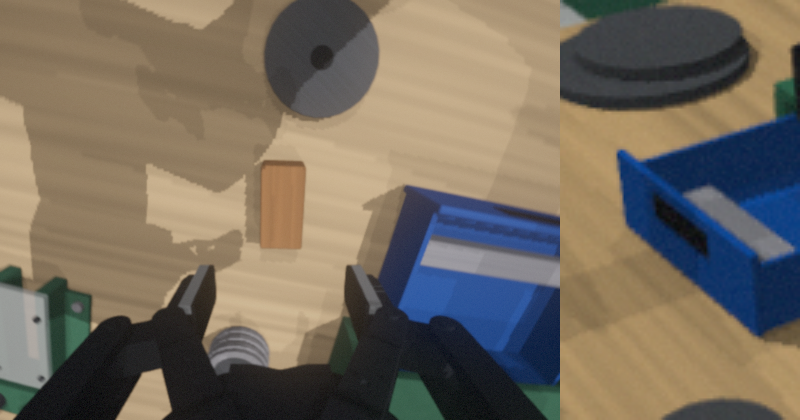

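Run:
```python
from h import *
import pickle
W=cam('wrist',pickle.load(open('st4.pkl','rb')))
p=ray2z(W,[(260.5,166),(305,167),(302,249),(260.5,248.5)],[35]*4);print(p.round(1))
e=(p[2]+p[3]-p[0]-p[1])/2;a=np.degrees(np.arctan2(e[1],e[0]));m=p.mean(0);print(m,np.hypot(*e[:2]),a)
delta([m[0],m[1],-8],90+a)
b=ray2z(W,[(425,265),(428,240),(560,290),(560,258)],[30]*4);print(b.round(1))
```

```text
[[469.9 -12.1  35. ]
 [462.1  25.6  35. ]
 [538.6  42.4  35. ]
 [546.9   3.8  35. ]]
[504.39283381  14.93734268  35.        ] 78.48861935732434 12.026764512424938
t 18.25 pos [504.3  13.2 115.3] theta 102.62 q [-0.21  0.35  1.68  0.    1.11 -2.  ] F [-0.3  0.3  0.6] grip 0.799
delta [123.3   1.7   0.5] [ 0.6  -0.04 -0.02]
[[531.  168.8  30. ]
 [504.6 161.1  30. ]
 [528.1 333.1  30. ]
 [492.8 310.7  30. ]]
```

Call:
carry_out(
  deltas=[
    [-0.6,30,1.7,0.5,0.6,0,0],
    [-0.6,75,1.7,0.5,0.6,0,0],
    [-0.6,110,1.7,0.5,0.6,0,0],
    [-0.6,123,1.7,0.5,0.6,0,0],
    [-0.6,127,1.7,0.5,0.6,0,0],
  ],
)

```text
time_s: 18.88
eef_pos: [505.0, 14.8, -11.6]
ee_rot: [0.703, -0.073, 0.703, 0.073]
force: [0.9, 0.5, 0.4]
grip_width: 0.799
```

Call:
carry_out(
  deltas=[
    [1,0,0,0,0,0,0],
    [1,0,0,0,0,0,0],
    [1,0,0,0,0,0,0],
    [1,0,0,0,0,0,0],
    [1,0,0,0,0,0,0],
  ],
  newtons=40,
)

```text
time_s: 19.5
eef_pos: [505.7, 14.6, -10.4]
ee_rot: [0.704, -0.074, 0.702, 0.073]
force: [-1.3, -0.5, 6.6]
grip_width: 0.452
```

Call:
carry_out(
  deltas=[
    [1,-5,0,0,0,0,0],
    [1,-25,0,0,0,0,0],
    [1,-65,0,0,0,0,0],
    [1,-110,0,0,0,0,0],
    [1,-135,0,0,0,0,0],
  ],
)

```text
time_s: 20.12
eef_pos: [505.3, 14.8, 125.9]
ee_rot: [0.704, -0.074, 0.702, 0.073]
force: [1.0, -0.3, -1.9]
grip_width: 0.453
```

Run:
```python
from h import *
delta([583,248,125],2.5)
```

```text
t 20.12 pos [505.3  14.8 125.9] theta 101.94 q [-0.2   0.34  1.66  0.    1.13 -1.98] F [ 1.  -0.3 -1.9] grip 0.453
delta [  1.  212.1 124.3] [ 9.944e+01  1.700e-01 -9.000e-02]
```

Call:
carry_out(
  deltas=[
    [1,0,40,20,10,0,0],
    [1,0,85,45,20,0,0],
    [1,0,135,75,30,0,0],
    [1,0,180,98,40,0,0],
    [1,0,214,115.5,50,0,0],
  ],
)

```text
time_s: 20.75
eef_pos: [573.4, 250.2, 123.5]
ee_rot: [0.668, 0.232, 0.668, -0.232]
force: [1.0, -0.4, -1.8]
grip_width: 0.457
```

Call:
carry_out(
  deltas=[
    [1,0,0,0,10,0,0],
    [1,0,0,0,20,0,0],
    [1,0,0,0,30,0,0],
    [1,0,0,0,40,0,0],
    [1,0,0,0,49.4,0,0],
  ],
)

```text
time_s: 21.38
eef_pos: [573.3, 248.1, 123.6]
ee_rot: [0.51, 0.49, 0.51, -0.49]
force: [0.5, 0.5, -1.0]
grip_width: 0.454
```

Run:
```python
from h import *
delta([574,248,-3.5],2.5)
st=ctrl.sense(); im=viewer.capture('wrist')[:,:,::-1]
cv2.imwrite('pics/w8.png',im)
```

```text
t 21.38 pos [573.3 248.1 123.6] theta 2.23 q [0.22 0.59 1.28 0.   1.27 0.18] F [ 0.5  0.5 -1. ] grip 0.454
delta [1.271e+02 8.000e-01 1.000e-01] [-0.27  0.    0.01]
```

View pics/w8.png

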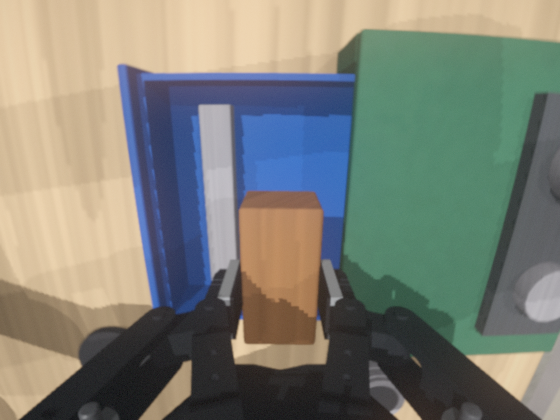

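Call:
carry_out(
  deltas=[
    [1,20,0.5,0,0,0,0],
    [1,50,0.5,0,0,0,0],
    [1,80,0.5,0,0,0,0],
    [1,105,0.5,0,0,0,0],
    [1,118,0.5,0,0,0,0],
  ],
)

```text
time_s: 22.05
eef_pos: [573.4, 248.0, 4.2]
ee_rot: [0.511, 0.488, 0.512, -0.489]
force: [-2.7, 0.3, 5.4]
grip_width: 0.455
```

Call:
carry_out(
  deltas=[
    [1,3,0,0,0,0,0],
    [1,5,0,0,0,0,0],
    [1,7,0,0,0,0,0],
    [1,8,0,0,0,0,0],
    [1,8,0,0,0,0,0],
  ],
)

```text
time_s: 22.68
eef_pos: [571.6, 249.1, -1.4]
ee_rot: [0.51, 0.487, 0.513, -0.489]
force: [-19.8, 1.8, 11.3]
grip_width: 0.451
```

Call:
carry_out(
  deltas=[
    [1,-8,0,0,0,0,0],
    [1,-10,-3,0,0,0,0],
    [1,-10,-6,0,0,0,0],
    [1,-10,-6,0,0,0,0],
    [1,-8,-6,0,0,0,0],
  ],
)

```text
time_s: 23.3
eef_pos: [568.1, 247.8, 5.2]
ee_rot: [0.511, 0.489, 0.511, -0.489]
force: [-0.9, -0.2, -1.3]
grip_width: 0.453
```

Call:
carry_out(
  deltas=[
    [1,2,0,0,0,0,0],
    [1,4,0,0,0,0,0],
    [1,5,0,0,0,0,0],
    [1,5,0,0,0,0,0],
    [1,5,0,0,0,0,0],
  ],
)

```text
time_s: 23.92
eef_pos: [568.1, 247.8, 0.4]
ee_rot: [0.511, 0.489, 0.511, -0.489]
force: [-0.1, -0.6, -1.7]
grip_width: 0.453
```

Call:
carry_out(
  deltas=[
    [1,1,0,0,0,0,0],
    [1,2,0,0,0,0,0],
    [1,3,0,0,0,0,0],
    [1,3.5,0,0,0,0,0],
    [1,3.5,0,0,0,0,0],
  ],
)

```text
time_s: 24.55
eef_pos: [568.4, 247.8, -2.3]
ee_rot: [0.511, 0.489, 0.511, -0.488]
force: [-1.5, -0.3, 6.4]
grip_width: 0.453
```

Call:
carry_out(
  deltas=[
    [0.02,-1,0,0,0,0,0],
    [-0.03,-1,0,0,0,0,0],
    [-0.04,-1,0,0,0,0,0],
    [-0.04,-3,0,0,0,0,0],
    [-0.04,-5,0,0,0,0,0],
  ],
)

```text
time_s: 25.18
eef_pos: [568.0, 247.8, 2.0]
ee_rot: [0.511, 0.489, 0.511, -0.489]
force: [-0.3, 0.6, -0.6]
grip_width: 0.52
```

Call:
carry_out(
  deltas=[
    [-0.04,-5,0,0,0,0,0],
    [-0.04,-20,0,0,0,0,0],
    [-0.04,-60,0,0,0,0,0],
    [-0.04,-110,0,0,0,0,0],
    [-0.04,-140,0,0,0,0,0],
  ],
)

```text
time_s: 25.8
eef_pos: [568.7, 248.0, 145.7]
ee_rot: [0.512, 0.49, 0.51, -0.488]
force: [0.2, 0.4, -1.4]
grip_width: 0.517
```

Run:
```python
from h import *
from scipy import ndimage
import pickle
st=ctrl.sense(); im=viewer.capture('wrist'); W=cam('wrist',st); cv2.imwrite('raw_w9.png',im[:,:,::-1])
delta([568,248,140],2.5,st)
hsv=cv2.cvtColor(im,cv2.COLOR_RGB2HSV)
# brown block: saturated orange hue; bar: low saturation within bin
for n,m,z in(('block',(hsv[...,0]<16)&(hsv[...,1]>125),43),('bar',(hsv[...,1]<40)&(hsv[...,2]>100),30),('blue',(hsv[...,0]>105)&(hsv[...,0]<125)&(hsv[...,1]>150),61)):
    l,k=ndimage.label(m); sz=ndimage.sum(m,l,range(1,k+1))
    for i in np.argsort(sz)[::-1][:2]:
        pts=np.argwhere(l==i+1)[:,::-1].astype(np.float32); r=cv2.minAreaRect(pts); c=cv2.boxPoints(r)
        print(n,int(sz[i]),np.round(r[0]),np.round(r[1]),ray2z(W,c,[z]*4)[:,:2].round().tolist())
```

```text
t 25.8 pos [568.7 248.  145.7] theta 2.55 q [0.22 0.56 1.27 0.   1.31 0.18] F [ 0.2  0.4 -1.4] grip 0.517
delta [ 5.7 -0.7 -0. ] [ 0.05 -0.04 -0.23]
bar 13160 [516. 257.] [324.  87.] [[747.0, 358.0], [837.0, 366.0], [1023.0, -89.0], [869.0, -77.0]]
bar 5084 [227. 205.] [201.  34.] [[500.0, 336.0], [531.0, 338.0], [536.0, 116.0], [496.0, 114.0]]
blue 10477 [298. 191.] [102. 177.] [[538.0, 173.0], [540.0, 340.0], [624.0, 342.0], [641.0, 174.0]]
blue 875 [209. 193.] [151.   8.] [[499.0, 324.0], [505.0, 325.0], [511.0, 182.0], [503.0, 181.0]]
```

Run:
```python
from h import *
from scipy import ndimage
st=ctrl.sense(); W=cam('wrist',st); im=cv2.imread('raw_w9.png'); hsv=cv2.cvtColor(im,cv2.COLOR_BGR2HSV)
for y in (215,235,250,265,280,295,310): 
    u=proj(W,[[568,y,43]])[0].round().astype(int); print(y,u,hsv[u[1],u[0]])
m=(hsv[...,0]<14)&(hsv[...,1]>60)&(hsv[...,2]>50)
l,k=ndimage.label(m); sz=ndimage.sum(m,l,range(1,k+1))
for i in np.argsort(sz)[::-1][:3]:
    pts=np.argwhere(l==i+1)[:,::-1].astype(np.float32); r=cv2.minAreaRect(pts)
    print(int(sz[i]),np.round(r[0]),ray2z(W,cv2.boxPoints(r),[43]*4)[:,:2].round().tolist())
```

```text
215 [275 232] [ 13 109 203]
235 [276 214] [ 14 112 201]
250 [276 200] [ 13 111 202]
265 [277 185] [ 13 110 202]
280 [277 170] [ 13 109 201]
295 [278 154] [110 146 185]
310 [279 138] [109 159 188]
2875 [279. 197.] [[550.0, 291.0], [588.0, 293.0], [593.0, 211.0], [552.0, 209.0]]
254 [429. 409.] [[766.0, -29.0], [779.0, -10.0], [816.0, -55.0], [803.0, -75.0]]
51 [415. 399.] [[758.0, -19.0], [763.0, -9.0], [776.0, -22.0], [770.0, -33.0]]
```

Call:
carry_out(
  deltas=[
    [0.5,0,-30,0,-9,0,0],
    [1,0,-65,0,-18,0,0],
    [1,0,-100,0,-27,0,0],
    [1,0,-130,0,-36,0,0],
    [1,0,-144,0,-45,0,0],
  ],
)

```text
time_s: 26.48
eef_pos: [422.9, 241.5, 142.8]
ee_rot: [0.66, 0.254, 0.66, -0.254]
force: [0.2, -0.1, 1.0]
grip_width: -0.002
```

Call:
carry_out(
  deltas=[
    [1,0,0,0,-9,0,0],
    [1,0,0,0,-18,0,0],
    [1,0,0,0,-27,0,0],
    [1,0,0,0,-36,0,0],
    [1,0,0,0,-45,0,0],
  ],
)

```text
time_s: 27.1
eef_pos: [424.2, 241.5, 142.6]
ee_rot: [0.707, -0.017, 0.707, 0.018]
force: [0.4, -0.3, 0.2]
grip_width: -0.001
```

Run:
```python
from h import *
delta([425,242.5,35],92.5)
```

```text
t 27.1 pos [424.2 241.5 142.6] theta 92.84 q [ 0.28  0.29  1.69 -0.    1.16 -1.34] F [ 0.4 -0.3  0.2] grip -0.001
delta [107.6   1.    0.7] [ 0.34  0.06 -0.01]
```

Call:
carry_out(
  deltas=[
    [1,30,1,0,0.3,0,0],
    [1,65,1,0,0.3,0,0],
    [1,95,1,0,0.3,0,0],
    [1,106,1,0,0.3,0,0],
    [1,107.5,1,5,0.3,0,0],
  ],
)

```text
time_s: 27.72
eef_pos: [429.4, 242.8, 34.8]
ee_rot: [0.707, -0.014, 0.707, 0.014]
force: [0.4, -0.2, -0.4]
grip_width: 0.002
```

Call:
carry_out(
  deltas=[
    [1,0,0,8,0,0,0],
    [1,0,0,15,0,0,0],
    [1,0,0,22,0,0,0],
    [1,0,0,30,0,0,0],
    [1,0,0,38,0,0,0],
  ],
)

```text
time_s: 28.35
eef_pos: [467.6, 244.1, 34.3]
ee_rot: [0.707, -0.014, 0.707, 0.014]
force: [-3.0, -0.4, 1.8]
grip_width: 0.002
```

Call:
carry_out(
  deltas=[
    [1,0,0,12,0,0,0],
    [1,0,0,24,0,0,0],
    [1,0,0,36,0,0,0],
    [1,0,0,48,0,0,0],
    [1,0,0,60,0,0,0],
  ],
)

```text
time_s: 28.98
eef_pos: [527.8, 246.4, 34.2]
ee_rot: [0.707, -0.014, 0.707, 0.014]
force: [-2.6, -2.1, 1.0]
grip_width: 0.001
```

Call:
carry_out(
  deltas=[
    [1,0,0,12,0,0,0],
    [1,0,0,24,0,0,0],
    [1,0,0,36,0,0,0],
    [1,0,0,48,0,0,0],
    [1,0,0,60,0,0,0],
  ],
)

```text
time_s: 29.6
eef_pos: [587.7, 248.8, 34.2]
ee_rot: [0.707, -0.014, 0.707, 0.014]
force: [-1.7, -2.0, 1.5]
grip_width: 0.001
```

Call:
carry_out(
  deltas=[
    [1,0,0,3,0,0,0],
    [1,0,0,6,0,0,0],
    [1,0,0,9,0,0,0],
    [1,0,0,12,0,0,0],
    [1,0,0,15,0,0,0],
  ],
)

```text
time_s: 30.22
eef_pos: [602.0, 249.5, 34.2]
ee_rot: [0.707, -0.014, 0.707, 0.014]
force: [-1.5, 0.3, -0.1]
grip_width: -0.001
```

Call:
carry_out(
  deltas=[
    [1,0,0,1,0,0,0],
    [1,0,0,2,0,0,0],
    [1,0,0,3,0,0,0],
    [1,0,0,3,0,0,0],
    [1,0,0,3,0,0,0],
  ],
)

```text
time_s: 30.85
eef_pos: [605.1, 249.6, 34.3]
ee_rot: [0.707, -0.014, 0.707, 0.014]
force: [-0.5, -0.6, -0.6]
grip_width: -0.002
```

Call:
carry_out(
  deltas=[
    [1,0,0,1,0,0,0],
    [1,0,0,2,0,0,0],
    [1,0,0,3,0,0,0],
    [1,0,0,4,0,0,0],
    [1,0,0,4,0,0,0],
  ],
)

```text
time_s: 31.48
eef_pos: [607.4, 249.6, 34.3]
ee_rot: [0.705, -0.014, 0.708, 0.014]
force: [-11.3, -0.6, 5.7]
grip_width: 0.003
```

Call:
carry_out(
  deltas=[
    [1,0,0,1,0,0,0],
    [1,0,0,2,0,0,0],
    [1,0,0,2,0,0,0],
    [1,0,0,2,0,0,0],
    [1,0,0,2,0,0,0],
  ],
)

```text
time_s: 32.1
eef_pos: [607.3, 249.6, 34.2]
ee_rot: [0.704, -0.015, 0.71, 0.014]
force: [-21.8, -3.3, 11.6]
grip_width: 0.002
```

Call:
carry_out(
  deltas=[
    [1,0,0,-4,0,0,0],
    [1,0,0,-15,0,0,0],
    [1,0,0,-40,0,0,0],
    [1,-20,0,-70,0,0,0],
    [1,-70,0,-100,0,0,0],
  ],
)

```text
time_s: 32.72
eef_pos: [509.6, 245.4, 103.6]
ee_rot: [0.706, -0.014, 0.708, 0.013]
force: [0.4, 1.0, 0.2]
grip_width: -0.003
```

Call:
carry_out(
  deltas=[
    [1,-40,0,-40,0,0,0],
    [1,-80,0,-70,0,0,0],
    [1,-100,0,-70,0,0,0],
    [1,-100,0,-70,0,0,0],
    [1,-100,0,-70,0,0,0],
  ],
)

```text
time_s: 33.35
eef_pos: [441.1, 242.9, 203.2]
ee_rot: [0.707, -0.014, 0.707, 0.014]
force: [-0.4, -0.1, 0.5]
grip_width: 0.002
```

Run:
```python
from h import *
st=ctrl.sense(); delta([430,240,200],92.5,st)
s=viewer.capture('side'); w=viewer.capture('wrist'); W=cam('wrist',st);S=cam('side')
# washers/disc unmoved: mean diff in a region against the first side picture
s0=cv2.imread('raw_side.png')[:,:,::-1]
for n,(a,b,c,d) in {'washers':(200,235,315,352),'disc':(250,288,176,232)}.items(): print(n,np.abs(s[a:b,c:d].astype(int)-s0[a:b,c:d]).mean().round(1))
# plinth/panel gap: look along bin axis, blue pixels in wrist view
hsv=cv2.cvtColor(w,cv2.COLOR_RGB2HSV); m=(hsv[...,0]>103)&(hsv[...,0]<125)&(hsv[...,1]>120)
pts=np.argwhere(m)[:,::-1]; print('blue wrist',len(pts))
hs=cv2.cvtColor(s,cv2.COLOR_RGB2HSV); ms=(hs[...,0]>103)&(hs[...,0]<125)&(hs[...,1]>120); ps=np.argwhere(ms)[:,::-1]
if len(ps): print('side blue bbox',ps.min(0),ps.max(0),len(ps))
c,si=np.cos(.04),np.sin(.04)
for d in(0,5,10):
    P=[[624.2-(6+d)*c-si*y,249.6-(6+d)*si+c*y,z] for y,z in((115,75),(-115,75),(-115,3))]
    print(d,proj(S,P).round(1).tolist(), proj(W,P).round(1).tolist())
if len(pts):
    for col in (150,200,250,300,350,400):
        r=pts[pts[:,0]==col][:,1]
        if len(r): print(col,r.min(),r.max(),ray2z(W,[(col,r.min()),(col,r.max())],[75,75])[:,:2].round(1).tolist())
```

```text
t 33.35 pos [441.1 242.9 203.2] theta 92.23 q [ 0.27  0.26  1.55 -0.    1.32 -1.34] F [-0.4 -0.1  0.5] grip 0.002
delta [  3.2  -2.5 -11.2] [-0.27 -0.07  0.02]
washers 8.3
disc 8.9
blue wrist 716
side blue bbox [26 55] [275 209] 1219
0 [[222.8, 153.0], [272.9, 184.3], [273.5, 210.6]] [[369.9, 329.8], [189.3, 329.9], [203.0, 296.9]]
5 [[221.2, 153.5], [271.2, 184.9], [271.8, 211.2]] [[370.4, 326.6], [188.9, 326.7], [202.7, 294.0]]
10 [[219.6, 154.0], [269.5, 185.5], [270.1, 211.8]] [[370.8, 323.4], [188.4, 323.5], [202.3, 291.2]]
150 384 384 [[721.9, 71.1], [721.9, 71.1]]
200 390 405 [[728.3, 141.6], [758.8, 139.6]]
250 384 408 [[712.6, 212.0], [760.7, 212.0]]
300 373 373 [[689.3, 279.8], [689.3, 279.8]]
```

Run:
```python
from h import *
from scipy import ndimage
s=viewer.capture('side'); s0=cv2.imread('raw_side.png')[:,:,::-1]
g=lambda i:cv2.Canny(i,60,150)
G,G0=[cv2.cvtColor(np.ascontiguousarray(i),cv2.COLOR_RGB2GRAY) for i in(s,s0)]
for n,(a,b,c,d) in {'washers':(203,233,318,350),'disc':(252,286,178,230)}.items():
    r=cv2.matchTemplate(G[a-8:b+8,c-8:d+8],G0[a:b,c:d],cv2.TM_CCOEFF_NORMED); _,v,_,l=cv2.minMaxLoc(r); print(n,'shift',np.array(l)-8,round(v,3))
h=cv2.cvtColor(s,cv2.COLOR_RGB2HSV); m=(h[...,0]>103)&(h[...,0]<125)&(h[...,1]>120)
l,k=ndimage.label(m); i=np.argmax(ndimage.sum(m,l,range(1,k+1)))+1; p=np.argwhere(l==i)[:,::-1]
print('panel',p.min(0),p.max(0),len(p),'top at right',p[p[:,0]>=p[:,0].max()-3].min(0),'left',p[p[:,0]<=p[:,0].min()+2].min(0))
print(ctrl.sense()['dq'].round(3))
```

```text
washers shift [0 0] 0.861
disc shift [0 0] 0.933
panel [224 153] [275 209] 1186 top at right [272 183] left [224 153]
[ 0.001 -0.005 -0.003  0.001  0.005 -0.   ]
```

The panel corners match the fully-home prediction to within 1–2 px, and the washers and disc haven't moved.

```bash
python3 -c "
from rig import order; print(order.finish_job())"
```

```text
the job is handed in; nothing more can be done
None
```

The job is done and handed in at about 33 s of the 72 s allowed.

- **Bar:** I drew it out of the guide by its free end, laid it flat about 60 mm clear of the mouth and let go. I then took it by its middle, lifted it level and lowered it into the bin until its weight came off the tool before opening.
- **Block:** I set it in the bin beside the bar.
- **Bin:** I pushed it until it stopped hard at about 22 N, with the tool no longer advancing.

**Last checks:**
- The bin panel's corners are within 1–2 px of the predicted fully-home position.
- The washers and the disc show no shift in the side view.
- The arm is well clear of everything and at rest.
- The bar and block positions were last checked before the push. I had no picture views left for a look after it, and the closed plinth hides them.

**What went wrong or disagreed:**
- **First grasp:** The first grasp closed on air above the bar. The finger ends stand about 20 mm behind the stated tool point, so I corrected all later heights for that.
- **Contact while placing the block:** The gripper leaned on the plinth edge with about 20 N sideways. I backed it off, moved it 6 mm and lowered again cleanly.

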